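Find the sealed case that rattles and hold it out

ROBOT

A 6-joint arm with a two-finger parallel gripper is mounted at the origin on the work surface; the furniture and walls round the work are solid. World frame = base frame: x ahead of the robot, y to its left, z up, the work surface at z = 0. Lengths are in m, angles in rad, forces in N, time in s.
With the tool pointing down it reaches from about 0.3 to 1 m from the base axis. Payload 5.1 kg.
Tool frame: the origin (TCP) lies on the centre line of the jaws, within the pads' length; the fingertips stand 8 mm ahead of it and the grasp point (between the pads) lies 11 mm behind it; z points along the fingers, y is the line along which they close (so a half turn about z gives the same grasp; the last joint's range is limited). The gripper opens to 95 mm and grips with 3 to 60 N. Pads are 20 mm wide; open, the fingers measure 119 mm over their backs; the gripper's body (75 mm by 180 mm) begins 59 mm behind the grasp point.
Start: joints at [1.047, 0.124, 1.65, -0, 1.367, -0.083], TCP at [0.277, 0.588, 0.223] pointing down, gripper open.
Joint ranges: [-2.61, 2.61], [-1.02, 2.33], [0.03, 2.71], [-1.35, 4.49], [0.32, 2.68], [-2.91, 2.91]. Speed limits (rad/s): [2.57, 2.57, 3.14, 3.14, 3.14, 3.14].

INTERFACE

Orientations are given as a unit quaternion [w, x, y, z].
In Python, from bench import manip, optics, order gives the robot as it stands. The module is installed in compiled form; this text tells all that it offers.
- The arm moves only by the tool jog_arm, never from a script. Its argument "steps" is a list of rows, each a list of 5 numbers: the opening, from -1 (shut) to 1 (fully open), so that 0 is half open, then the shift along the tool's x, y, z in mm, then the turn about the tool's z in rad. A call has 1 to 5 rows; each row is the pose to reach, as a shift and turn from the pose commanded when the call began, along the tool's axes at that moment; what a row does not reach only later rows make up. A row lasts 1/12 s, in which the tool goes at most 41.7 mm and 7.16 degrees, less where a joint would pass 70% of its speed; a pose out of reach is approached as far as the arm can. A call with a gripper value outside its range is refused whole. The fingers move at their own pace and stop on an object; "newtons" is the grip in N (left out, the last holds). Time passes only in rows, so rows that repeat a pose let the fingers close. It gives the time, the measured TCP pose, the force, the opening and the grip force at its end, in the units of the state.
- manip.sense(): the state, without advancing time (a new reading comes with each control period).
- optics.snapshot(name): name is "scene" or "top"; returns the picture (420x560x3 uint8, red, green, blue); there is no depth.
- optics.calibration(name): a dict with "intrinsics" (3x3 intrinsics, pixels), "position" and "attitude" of the camera in the world. Camera axes: x right, y down, z forward; pixel columns grow to the right and rows downward; lengths in m; the calibration is good to about 2 mm. A picture is of the moment at which its call begins. calibration takes no time and is no camera call.
- order.job_done(): hands the job in; it is judged then, once.
The state is a dict: "time_s": time; "qpos": joint angles; "joint_vel": joint speeds; "effort": joint torques, N m; "position": TCP position; "eef_rot": TCP orientation; "force": force on the tool from outside, world axes, zero at the start; "moment": the same for the moment, N m; "finger_gap": finger opening in m; "grip_force": force on a finger pad.
Only numpy, scipy, OpenCV 4.12 (cv2) and the standard library are available. Lean on these libraries where they do the work, as an engineer would, in place of code of your own. Each camera call takes 0.05 s, during which the arm holds its last target. There are 200 camera calls.

TASK

One of the three identical sealed cases has a loose part in it: pick cases up one at a time and shake each briskly back and forth along its length in the air, a few strokes, until you find the one that rattles, standing every silent one back upright where it was. Shake the rattling one too, even if only it is left, then carry it to the cork mat and finish still holding it in the gripper, well up in the air over the middle of the mat (centre of the case between 10 and 32 cm above the desk), level, and lined up lengthwise with the mat. Never bring a silent case over the mat, and leave the other things on the desk alone.

Things in the scene. Friction and masses are not known exactly. Their poses are not given: they have to be found in the camera images.
- case_1_center (a point): One of three outwardly identical sealed grey plastic cases, 64 long x 44 wide x 50 mm high, blank label on the lid, latch and red seal on each 64 mm side, standing upright. Point: its centre, 25 mm up; x along its length, y across its width, z up. Lids do not open. Grip it end to end, over its 64 mm length: gripped across the width it can swing between the fingers when its weight shifts. Any of the three may be the rattling one
- case_2_center (a point): Another of the three (same look, size and axes as case_1). About every case: it weighs 0.37 to 0.48 kg and holds a 0.24 kg metal slug. In two of the cases the slug is wedged tight in the middle; in one (any of them) it is loose and slides along the case's length, up to 15 mm either way from the middle, with a friction coefficient of about 0.12
- case_3_center (a point): The last of the three (same look, size and axes as case_1). About the rattle: quick strokes along the length of the case throw a loose slug from end to end, felt as knocks; its weight then rests at the end to which it was thrown, so the case's balance about its middle has shifted. A wedged slug never knocks or shifts
- mat_center (a point): centre of the top face of the flat cork mat with a green border and black edge (120 x 90 x 3 mm, fixed, on the far side of the desk opposite the chair); x along its 120 mm length, z up
- tape: lying roll of cream tape, 90 mm across, 19 mm high; bystander, origin at its underside's centre
- spool: upright cream thread spool, 34 mm across, 46 mm high; bystander, origin at its underside's centre
- wax: yellow wax block 56 x 38 x 20 mm; bystander, origin at its underside's centre
- clip: black binder clip with wire arms, 42 x 40 x 51 mm; bystander, origin at its underside's centre
Mind the look-alikes: they are no part of the job. What is shaped like the part that bears case_2_center but purple or turquoise is not meant.

How it is judged:
On the way, in this order (a step that is already met when the one before it is completed fails the run):
1. held in the air away from the mat, the rattling case is shaken so that its loose part runs to one end (((distance between case_1_center and loose_slug below 0.05 m and height (world z) of case_1_center above 0.045 m and contact force between case_1 and the fingers above 1 N and horizontal distance between case_1_center and mat_center above 0.06 m and x of loose_slug in the frame of case_1_center above 0.009 m) or (distance between case_2_center and loose_slug below 0.05 m and height (world z) of case_2_center above 0.045 m and contact force between case_2 and the fingers above 1 N and horizontal distance between case_2_center and mat_center above 0.06 m and x of loose_slug in the frame of case_2_center above 0.009 m) or (distance between case_3_center and loose_slug below 0.05 m and height (world z) of case_3_center above 0.045 m and contact force between case_3 and the fingers above 1 N and horizontal distance between case_3_center and mat_center above 0.06 m and x of loose_slug in the frame of case_3_center above 0.009 m))).
2. and then to the other end (((distance between case_1_center and loose_slug below 0.05 m and height (world z) of case_1_center above 0.045 m and contact force between case_1 and the fingers above 1 N and horizontal distance between case_1_center and mat_center above 0.06 m and x of loose_slug in the frame of case_1_center below -0.009 m) or (distance between case_2_center and loose_slug below 0.05 m and height (world z) of case_2_center above 0.045 m and contact force between case_2 and the fingers above 1 N and horizontal distance between case_2_center and mat_center above 0.06 m and x of loose_slug in the frame of case_2_center below -0.009 m) or (distance between case_3_center and loose_slug below 0.05 m and height (world z) of case_3_center above 0.045 m and contact force between case_3 and the fingers above 1 N and horizontal distance between case_3_center and mat_center above 0.06 m and x of loose_slug in the frame of case_3_center below -0.009 m))).
3. the rattling case is held level over the mat, in line with it (((distance between case_1_center and loose_slug below 0.05 m and horizontal distance between case_1_center and mat_center below 0.04 m and height (world z) of case_1_center between 0.1 and 0.32 m and angle between case_1_center's own z axis and vertical below 0.2 rad and angle between the x axis of case_1_center and the x axis of mat_center, either way round below 0.25 rad) or (distance between case_2_center and loose_slug below 0.05 m and horizontal distance between case_2_center and mat_center below 0.04 m and height (world z) of case_2_center between 0.1 and 0.32 m and angle between case_2_center's own z axis and vertical below 0.2 rad and angle between the x axis of case_2_center and the x axis of mat_center, either way round below 0.25 rad) or (distance between case_3_center and loose_slug below 0.05 m and horizontal distance between case_3_center and mat_center below 0.04 m and height (world z) of case_3_center between 0.1 and 0.32 m and angle between case_3_center's own z axis and vertical below 0.2 rad and angle between the x axis of case_3_center and the x axis of mat_center, either way round below 0.25 rad))), for 0.2 s.
At the end, for the whole second after the job is handed in: The rattling case is held still, its centre within 40 mm of the mat's middle seen from above and 0.10 to 0.32 m up, tilt under 0.2 rad, length within 0.25 rad of the mat's; silent cases stand upright, released, within 40 mm of their starts; bystanders moved under 25 mm (((distance between case_1_center and loose_slug below 0.05 m and horizontal distance between case_1_center and mat_center below 0.04 m and height (world z) of case_1_center between 0.1 and 0.32 m and angle between case_1_center's own z axis and vertical below 0.2 rad and angle between the x axis of case_1_center and the x axis of mat_center, either way round below 0.25 rad and contact force between case_1 and the fingers above 1 N and linear speed of case_1 below 0.05 m/s and distance of each of case_2_center, case_3_center from where it was at the start of the episode below 0.04 m and angle between each of case_2_center, case_3_center's own z axis and vertical below 0.1 rad and height (world z) of each of case_2_center, case_3_center below 0.03 m and linear speed of each of case_2, case_3 below 0.02 m/s and contact force between each of case_2, case_3 and the fingers below 0.2 N) or (distance between case_2_center and loose_slug below 0.05 m and horizontal distance between case_2_center and mat_center below 0.04 m and height (world z) of case_2_center between 0.1 and 0.32 m and angle between case_2_center's own z axis and vertical below 0.2 rad and angle between the x axis of case_2_center and the x axis of mat_center, either way round below 0.25 rad and contact force between case_2 and the fingers above 1 N and linear speed of case_2 below 0.05 m/s and distance of each of case_1_center, case_3_center from where it was at the start of the episode below 0.04 m and angle between each of case_1_center, case_3_center's own z axis and vertical below 0.1 rad and height (world z) of each of case_1_center, case_3_center below 0.03 m and linear speed of each of case_1, case_3 below 0.02 m/s and contact force between each of case_1, case_3 and the fingers below 0.2 N) or (distance between case_3_center and loose_slug below 0.05 m and horizontal distance between case_3_center and mat_center below 0.04 m and height (world z) of case_3_center between 0.1 and 0.32 m and angle between case_3_center's own z axis and vertical below 0.2 rad and angle between the x axis of case_3_center and the x axis of mat_center, either way round below 0.25 rad and contact force between case_3 and the fingers above 1 N and linear speed of case_3 below 0.05 m/s and distance of each of case_1_center, case_2_center from where it was at the start of the episode below 0.04 m and angle between each of case_1_center, case_2_center's own z axis and vertical below 0.1 rad and height (world z) of each of case_1_center, case_2_center below 0.03 m and linear speed of each of case_1, case_2 below 0.02 m/s and contact force between each of case_1, case_2 and the fingers below 0.2 N))); the arm keeps its last pose, push and grip.
It fails at once if a silent case is brought over the mat ((horizontal distance between case_1_center and mat_center below 0.06 m and not (distance between case_1_center and loose_slug below 0.05 m)) or (horizontal distance between case_2_center and mat_center below 0.06 m and not (distance between case_2_center and loose_slug below 0.05 m)) or (horizontal distance between case_3_center and mat_center below 0.06 m and not (distance between case_3_center and loose_slug below 0.05 m))).
It fails at once if a case is tipped over (angle between any of case_1_center, case_2_center, case_3_center's own z axis and vertical above 1.2 rad).
It fails at once if the tape, spool, wax block or clip is moved more than 25 mm (distance of any of tape, spool, wax, clip from where it was at the start of the episode above 0.025 m).
It also fails if it takes over 58 s, if anything falls off the work surface, if the arm or the gripper's body presses on something with over 40 N, if the wrist force passes 120 N, or if a joint passes its speed limit or range.

## Working session

There is one attempt and no reset: what is moved stays moved. The work goes in short steps, Python scripts to look and compute and a tool call to move; the robot and the scene stay as the last step left them, time stands still between calls to the robot, and variables do not carry over. Pictures are saved under pics/ and viewed, at most 10 in all, crops included, and the job is handed in when it is done.

Besides the shell and the picture viewer there is one more tool, called after "Emit:" as a command line: name --pt "numbers of a row" for each row, then --argument value for the rest. jog_arm: Moves the arm, as the interface text tells. Its arguments: {"type":"object","properties":{"steps":{"type":"array"},"newtons":{"type":"number"}},"required":["steps"]}

```bash
mkdir -p pics
python3 - <<'E'
from bench import manip, optics
import cv2, numpy as np
for n in ("top","scene"):
    im=optics.snapshot(n); cv2.imwrite(f"pics/{n}0.png",im[:,:,::-1])
    print(n,optics.calibration(n))
print(manip.sense())
E
```

```text
top {'intrinsics': array([[506.2900158 ,   0.        , 281.57752249],
       [  0.        , 506.2900158 , 203.73843654],
       [  0.        ,   0.        ,   1.        ]]), 'position': array([ 0.4235259 , -0.0116624 ,  1.54928543]), 'attitude': array([ 0.02100606, -0.70434934,  0.70944256, -0.01191678])}
scene {'intrinsics': array([[511.06702193,   0.        , 282.66382756],
       [  0.        , 511.06702193, 207.27869945],
       [  0.        ,   0.        ,   1.        ]]), 'position': array([-0.12216962,  1.04672792,  0.85448497]), 'attitude': array([ 0.12898802, -0.22217267,  0.85732515, -0.44608854])}
{'time_s': 0.1, 'qpos': array([ 1.04745040e+00,  1.24408250e-01,  1.65153300e+00,  1.38008769e-05,
        1.36749174e+00, -8.25669011e-02]), 'joint_vel': array([ 1.52701244e-03, -1.08410184e-03, -3.11964209e-03,  1.00520934e-03,
        1.69242152e-03,  1.09298038e-05]), 'effort': array([ 2.72940742e-04, -4.18880761e+01, -3.61096609e+01,  7.76339346e-02,
        4.61279985e-02, -8.42527720e-05]), 'position': array([0.2770398 , 0.58738198, 0.22153305]), 'eef_rot': array([-2.80976419e-04,  2.18611005e-01,  9.75811653e-01, -8.76250109e-04]), 'force': array([0.28095128, 1.30279916, 0.11325761]), 'moment': array([-0.03442436, -0.00951911,  0.03292077]), 'grip_force': 0.0, 'finger_gap': 0.09497948032419154}
```

View pics/top0.png

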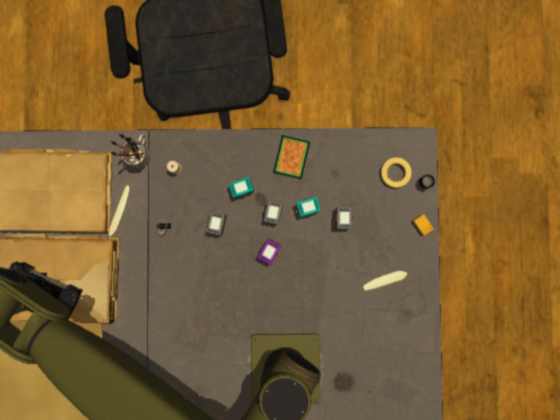

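View pics/scene0.png

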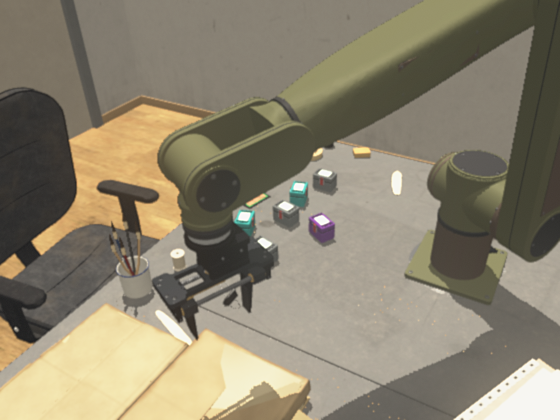

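Both views: grey cases at top-view (216,225), (273,213) and (344,218). The look-alikes are turquoise at (240,188) and (308,207), and purple at (269,252). The cork mat is at (292,157), tape (396,172), spool (173,167), clip (164,227) and wax (424,225). The three grey ones are the cases to test. Next I'll measure them and check a close crop.

```bash
cat > h.py <<'E'
import cv2, numpy as np
from bench import manip, optics
from scipy.spatial.transform import Rotation as R
def ray(n,uv,z):
    c=optics.calibration(n); q=c['attitude']; M=R.from_quat(q,scalar_first=True).as_matrix()
    d=M@np.linalg.solve(c['intrinsics'],[uv[0],uv[1],1]); p=c['position']
    return p+d*(z-p[2])/d[2]
def rect(n,mask,z,near):
    cs,_=cv2.findContours(mask.astype(np.uint8),cv2.RETR_EXTERNAL,cv2.CHAIN_APPROX_NONE)
    cs=[c for c in cs if len(c)>8]
    c=min(cs,key=lambda c:np.hypot(*(c[:,0].mean(0)-near)))
    w=np.array([ray(n,p,z)[:2] for p in c[:,0]],np.float32)
    (x,y),(a,b),t=cv2.minAreaRect(w*1000)
    if a<b: a,b,t=b,a,t+90
    t=(t+90)%180-90
    return np.round([x,y,a,b,t],1)
def pose():
    s=manip.sense(); M=R.from_quat(s['eef_rot'],scalar_first=True).as_matrix()
    return s,M
E
python3 - <<'E'
from h import *
im=cv2.imread('pics/top0.png'); hsv=cv2.cvtColor(im,cv2.COLOR_BGR2HSV)
lab=(hsv[...,2]>165)&(hsv[...,1]<60)
for p in [(216,225),(273,213),(344,218)]: print('label',rect('top',lab,.05,p))
mat=((hsv[...,1]>110)&(hsv[...,2]>60)); print('mat',rect('top',mat[:180],.003,(292,157)))
for n,p,z in [('teal1',(240,188),.05),('teal2',(308,207),.05),('purple',(269,252),.05),('clip',(164,227),.03)]: print(n,ray('top',p,z).round(3))
s,M=pose(); print(M.round(3))
crop=im[130:280,150:370]; cv2.imwrite('pics/crop0.png',cv2.resize(crop,None,fx=3.6,fy=3.6,interpolation=cv2.INTER_CUBIC)[:,:800])
E
```

```text
label [438.4 205.   34.8  28.  -11.7]
label [469.7  34.3  35.5  28.5 -11.7]
label [ 451.3 -178.4   32.6   26.6   -0.7]
mat [640.3 -22.8 113.5  83.2 -13.6]
teal1 [0.541 0.131 0.05 ]
teal2 [ 0.483 -0.071  0.05 ]
purple [0.351 0.045 0.05 ]
clip [0.427 0.362 0.03 ]
[[-0.904  0.427 -0.001]
 [ 0.427  0.904 -0.002]
 [ 0.    -0.002 -1.   ]]
```

View pics/crop0.png

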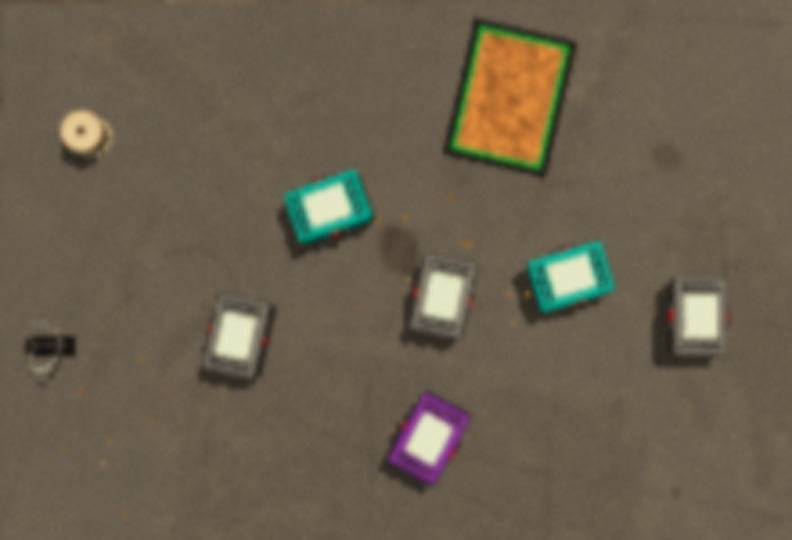

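The crop confirms three grey cases at crop (238,336), (443,297) and (699,317). Their red seals are on the long sides, so each case's length runs up the image, as does the mat's. The measured sizes, heights and reach are plausible. I'll start with the left case, A, at (0.438, 0.205), yaw -11.7°.

Emit:
jog_arm --pt "1 -30 -27 0 0.12" --pt "1 -60 -54 0 0.24" --pt "1 -90 -81 0 0.36" --pt "1 -120 -108 0 0.48" --pt "1 -150 -135 0 0.6"

```text
time_s: 0.52
position: [0.3554, 0.3999, 0.222]
eef_rot: [-0.0, 0.499, 0.866, -0.0]
force: [0.7, 0.3, -0.7]
finger_gap: 0.0951
grip_force: 0.0
```

```bash
cat >> h.py <<'E'
def to(x,y,z,yaw):
    """shift in tool axes (mm) and turn to TCP x,y,z with closing line at yaw (deg, mod 180)"""
    s,M=pose(); d=M.T@(np.array([x,y,z])-s['position'])*1000
    cur=np.degrees(np.arctan2(M[1,1],M[0,1])); t=(cur-yaw+90)%180-90
    print('shift',d.round(1),'turn',np.radians(t).round(3),'q6',s['qpos'][5].round(2),'tcp',s['position'].round(4),'F',s['force'].round(2),'Mo',s['moment'].round(3),'gap',s['finger_gap'].round(4),'grip',round(s['grip_force'],1),'t',round(s['time_s'],2))
E
python3 -c "
from h import *
to(.4384,.205,.222,-11.7)"
```

```text
Traceback (most recent call last):
  File "h.py", line 24, in to
    print('shift',d.round(1),'turn',np.radians(t).round(3),'q6',s['qpos'][5].round(2),'tcp',s['position'].round(4),'F',s['force'].round(2),'Mo',s['moment'].round(3),'gap',s['finger_gap'].round(4),'grip',round(s['grip_force'],1),'t',round(s['time_s'],2))
                                                                                                                                                                           ^^^^^^^^^^^^^^^^^^^^^
AttributeError: 'float' object has no attribute 'round'
```

```bash
sed -i "s/s\['finger_gap'\].round(4)/round(s['finger_gap'],4)/" h.py
python3 -c "
from h import *
to(.4384,.205,.222,-11.7)"
```

```text
shift [-2.102e+02 -2.580e+01  1.000e-01] turn 0.729 q6 0.22 tcp [0.3554 0.3999 0.222 ] F [ 0.74  0.34 -0.69] Mo [-0.048 -0.038  0.068] gap 0.0951 grip 0.0 t 0.52
```

Emit:
jog_arm --pt "1 -41 -5 0 0.12" --pt "1 -82 -10 0 0.24" --pt "1 -123 -15 0 0.36" --pt "1 -164 -20 0 0.48" --pt "1 -205 -25 0 0.6"

```text
time_s: 0.93
position: [0.4375, 0.2103, 0.2223]
eef_rot: [-0.0, 0.733, 0.68, -0.0]
force: [1.4, 1.1, 0.4]
finger_gap: 0.0951
grip_force: 0.0
```

```bash
python3 -c "
from h import *
to(.4384,.205,.10,-11.7)"
```

```text
shift [ -5.2   1.3 122.3] turn 0.129 q6 0.41 tcp [0.4375 0.2103 0.2223] F [1.4  1.12 0.39] Mo [-0.096  0.059 -0.035] gap 0.0951 grip 0.0 t 0.93
```

Emit:
jog_arm --pt "1 -5 1 40 0.12" --pt "1 -5 1 81 0.13" --pt "1 -5 1 122 0.13" --pt "1 -5 1 162 0.13" --pt "1 -5 1 202 0.13"

```text
time_s: 1.35
position: [0.4377, 0.2067, 0.0188]
eef_rot: [0.0, 0.774, 0.633, 0.0]
force: [0.7, -0.2, 0.4]
finger_gap: 0.0949
grip_force: 0.0
```

```bash
python3 -c "
from h import *
to(.4384,.205,.018,-11.7)
cv2.imwrite('pics/t1.png',cv2.resize(optics.snapshot('scene')[150:300,180:380,::-1],None,fx=3.5,fy=3.5))"
```

```text
shift [-1.5  1.   0.8] turn 0.004 q6 0.53 tcp [0.4377 0.2067 0.0188] F [ 0.65 -0.23  0.4 ] Mo [-0.15   0.062 -0.008] gap 0.0949 grip 0.0 t 1.35
```

View pics/t1.png

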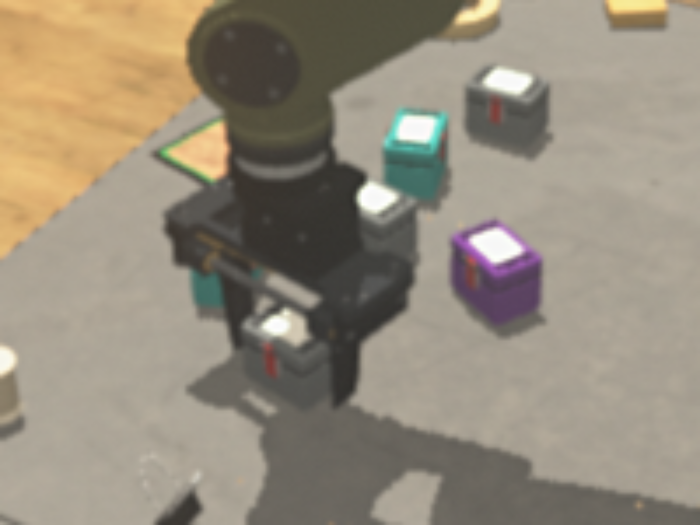

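Case A, with its red seal at crop (270,360), sits between the two fingers, which are at its ends. Closing.

Emit:
jog_arm --pt "-1 0 0 0 0" --pt "-1 0 0 0 0" --pt "-1 0 0 0 0" --pt "-1 0 0 0 0" --pt "-1 0 0 0 0" --newtons 45

```text
time_s: 1.82
position: [0.4403, 0.208, 0.0236]
eef_rot: [0.001, 0.774, 0.633, 0.003]
force: [-0.4, -0.3, 0.9]
finger_gap: 0.0673
grip_force: 0.0
```

```bash
python3 -c "
from h import *
to(.4384,.205,.12,-11.7)"
```

```text
shift [ -3.1  -0.8 -96.4] turn 0.004 q6 0.53 tcp [0.4403 0.208  0.0236] F [-0.37 -0.33  0.86] Mo [-0.112  0.059  0.034] gap 0.0673 grip 0.0 t 1.82
```

Emit:
jog_arm --pt "-1 0 0 3 0" --pt "-1 0 0 3 0" --pt "-1 0 0 3 0" --pt "-1 0 0 3 0" --pt "-1 0 0 3 0"

```text
time_s: 2.23
position: [0.44, 0.2081, 0.0223]
eef_rot: [0.0, 0.774, 0.633, 0.001]
force: [-9.4, -3.4, 20.5]
finger_gap: 0.064
grip_force: 44.9
```

```bash
python3 -c "
from h import *
to(.4384,.205,.12,-11.7)"
```

```text
shift [ -3.2  -0.7 -97.7] turn 0.004 q6 0.53 tcp [0.44   0.2081 0.0223] F [-9.45 -3.42 20.46] Mo [-0.473  1.582 -0.117] gap 0.064 grip 44.9 t 2.23
```

Emit:
jog_arm --pt "-1 0 0 -20 0" --pt "-1 0 0 -50 0" --pt "-1 0 0 -90 0" --pt "-1 0 0 -120 0" --pt "-1 0 0 -120 0"

```text
time_s: 2.65
position: [0.4425, 0.2088, 0.1458]
eef_rot: [0.002, 0.774, 0.633, 0.007]
force: [1.6, 0.7, -1.9]
finger_gap: 0.0639
grip_force: 44.8
```

Emit:
jog_arm --pt "-1 0 40 0 0" --pt "-1 0 80 0 0" --pt "-1 0 40 0 0" --pt "-1 0 0 0 0" --pt "-1 0 -40 0 0"

```text
time_s: 3.07
position: [0.3973, 0.2144, 0.1337]
eef_rot: [-0.001, 0.775, 0.632, -0.004]
force: [-0.8, 2.0, -2.6]
finger_gap: 0.0637
grip_force: 44.8
```

Emit:
jog_arm --pt "-1 0 40 0 0" --pt "-1 0 80 0 0" --pt "-1 0 80 0 0" --pt "-1 0 80 0 0" --pt "-1 0 80 0 0"

```text
time_s: 3.48
position: [0.4765, 0.1989, 0.1362]
eef_rot: [-0.001, 0.774, 0.633, -0.001]
force: [-0.2, -0.6, -4.1]
finger_gap: 0.0637
grip_force: 44.8
```

Emit:
jog_arm --pt "-1 0 0 0 0" --pt "-1 0 0 0 0" --pt "-1 0 0 0 0" --pt "-1 0 0 0 0" --pt "-1 0 0 0 0"

```text
time_s: 3.9
position: [0.4772, 0.1994, 0.1377]
eef_rot: [0.0, 0.774, 0.633, 0.0]
force: [1.1, 0.5, -4.1]
finger_gap: 0.0636
grip_force: 44.8
```

```bash
cat >> h.py <<'E'
def bal():
    for _ in range(5):
        s,M=pose(); optics.snapshot('top')
        print(round(s['time_s'],2),'tcp',s['position'].round(4),'F tool',(M.T@s['force']).round(2),'Mo tool',(M.T@s['moment']).round(4),'gap',round(s['finger_gap'],4))
E
python3 -c "
from h import *
bal()"
```

```text
3.9 tcp [0.4772 0.1994 0.1377] F tool [0.73 0.96 4.05] Mo tool [-0.0069 -0.071  -0.0159] gap 0.0636
3.95 tcp [0.4772 0.1993 0.1378] F tool [ 0.16 -0.66  4.18] Mo tool [ 0.064  -0.1212 -0.0181] gap 0.0636
4.0 tcp [0.4773 0.1993 0.1378] F tool [0.15 0.84 3.97] Mo tool [ 0.0788 -0.0647 -0.0214] gap 0.0634
4.05 tcp [0.4773 0.1993 0.1378] F tool [0.25 0.52 4.07] Mo tool [ 0.0912 -0.0574  0.0026] gap 0.0639
4.1 tcp [0.4773 0.1993 0.1378] F tool [-0.33  0.43  4.58] Mo tool [ 0.1149 -0.0558 -0.0281] gap 0.064
```

```bash
cat >> h.py <<'E'
def avg(n=12):
    A=[]
    for _ in range(n):
        optics.snapshot('top'); s,M=pose(); A.append(np.r_[M.T@s['force'],M.T@s['moment']])
    A=np.array(A); print(round(s['time_s'],2),'F',A.mean(0)[:3].round(2),'Mo',A.mean(0)[3:].round(4),'sem',(A.std(0)/n**.5)[3:].round(4),'tcp',s['position'].round(4))
E
python3 -c "
from h import *
avg()"
```

```text
4.75 F [-0.19 -0.02  3.7 ] Mo [ 0.0371 -0.0951 -0.002 ] sem [0.0081 0.008  0.0081] tcp [0.4773 0.1992 0.1377]
```

Emit:
jog_arm --pt "-1 0 -40 0 0" --pt "-1 0 -80 0 0" --pt "-1 0 -80 0 0" --pt "-1 0 -80 0 0" --pt "-1 0 -80 0 0"

```text
time_s: 5.17
position: [0.3993, 0.2153, 0.1382]
eef_rot: [0.0, 0.774, 0.633, 0.001]
force: [0.9, -0.1, -3.3]
finger_gap: 0.0644
grip_force: 44.8
```

Emit:
jog_arm --pt "-1 0 0 0 0" --pt "-1 0 0 0 0" --pt "-1 0 0 0 0" --pt "-1 0 0 0 0" --pt "-1 0 0 0 0"

```text
time_s: 5.58
position: [0.3993, 0.215, 0.1377]
eef_rot: [-0.0, 0.774, 0.633, -0.0]
force: [-0.3, 0.4, -3.9]
finger_gap: 0.0639
grip_force: 44.8
```

```bash
python3 -c "
from h import *
avg()"
```

```text
6.18 F [ 0.01 -0.11  3.98] Mo [ 0.0631 -0.0935 -0.0214] sem [0.008  0.0082 0.0068] tcp [0.3989 0.2151 0.1377]
```

Balance is unchanged between the two throws; a loose slug would shift it by +0.07 N m. Case A is silent, so I'll put it back.

```bash
python3 -c "
from h import *
to(.440,.208,.0225,-11.7)"
```

```text
shift [  1.2  41.7 115.2] turn 0.004 q6 0.58 tcp [0.3989 0.2151 0.1377] F [ 0.15 -0.51 -4.33] Mo [-0.059  0.105  0.038] gap 0.0641 grip 44.8 t 6.18
```

Emit:
jog_arm --pt "-1 1 30 20 0" --pt "-1 1 42 55 0" --pt "-1 1 42 90 0" --pt "-1 1 42 110 0" --pt "-1 1 42 115 0"

```text
time_s: 6.6
position: [0.4387, 0.2068, 0.0213]
eef_rot: [-0.001, 0.774, 0.633, -0.003]
force: [-16.9, -7.2, 31.9]
finger_gap: 0.0639
grip_force: 44.9
```

Emit:
jog_arm --pt "-1 0 0 0 0" --pt "-1 0 0 0 0" --pt "-1 0 0 1 0" --pt "-1 0 0 1 0" --pt "-1 0 0 1 0"

```text
time_s: 7.02
position: [0.4404, 0.2079, 0.0219]
eef_rot: [0.0, 0.774, 0.633, 0.0]
force: [-0.0, -0.7, -4.0]
finger_gap: 0.0638
grip_force: 44.9
```

Emit:
jog_arm --pt "-1 0 0 1 0" --pt "-1 0 0 1 0" --pt "1 0 0 1 0" --pt "1 0 0 1 0" --pt "1 0 0 1 0"

```text
time_s: 7.43
position: [0.4409, 0.208, 0.0212]
eef_rot: [0.0, 0.774, 0.633, 0.001]
force: [-0.1, 0.1, 0.3]
finger_gap: 0.0787
grip_force: 0.0
```

Emit:
jog_arm --pt "1 0 0 1 0" --pt "1 0 0 1 0" --pt "1 0 0 1 0" --pt "1 0 0 -20 0" --pt "1 0 0 -60 0"

```text
time_s: 7.85
position: [0.4361, 0.2062, 0.0761]
eef_rot: [-0.002, 0.774, 0.633, -0.005]
force: [-0.3, 0.1, -0.2]
finger_gap: 0.0952
grip_force: 0.0
```

```bash
python3 -c "
from h import *
to(.4697,.0343,.12,-11.7)"
```

```text
shift [-162.1   66.7  -43.6] turn 0.004 q6 0.53 tcp [0.4361 0.2062 0.0761] F [-0.3   0.06 -0.2 ] Mo [-0.059  0.052 -0.062] gap 0.0952 grip 0.0 t 7.85
```

Emit:
jog_arm --pt "1 -10 4 -35 0" --pt "1 -45 18 -42 0" --pt "1 -84 35 -42 0" --pt "1 -122 51 -42 0" --pt "1 -160 66 -42 0"

```text
time_s: 8.27
position: [0.4736, 0.0363, 0.1235]
eef_rot: [0.001, 0.774, 0.633, 0.001]
force: [1.4, 0.5, -0.2]
finger_gap: 0.0952
grip_force: 0.0
```

```bash
python3 -c "
from h import *
im=optics.snapshot('top'); hsv=cv2.cvtColor(im,cv2.COLOR_RGB2HSV); lab=(hsv[...,2]>165)&(hsv[...,1]<60)
print(rect('top',lab,.05,(216,225)))
to(.4697,.0343,.018,-11.7)"
```

```text
[439.9 205.   35.4  28.6 -11.4]
shift [  3.7  -6.2 105.4] turn -0.0 q6 0.16 tcp [0.4747 0.03   0.1234] F [ 0.39 -4.42  0.11] Mo [-0.217  0.055 -0.034] gap 0.0955 grip 0.0 t 8.32
```

Emit:
jog_arm --pt "1 0 -4 0 0" --pt "1 0 -4 40 0" --pt "1 0 -4 80 0" --pt "1 0 -4 104 0" --pt "1 0 -4 104 0"

```text
time_s: 8.73
position: [0.4635, 0.0398, 0.0128]
eef_rot: [-0.004, 0.774, 0.633, -0.005]
force: [-0.0, 0.0, -0.0]
finger_gap: 0.0949
grip_force: 0.0
```

```bash
python3 -c "
from h import *
to(.4697,.0343,.018,-11.7)"
```

```text
shift [-4.2  7.1 -5.3] turn 0.005 q6 0.17 tcp [0.4635 0.0398 0.0128] F [-0.01  0.04 -0.04] Mo [-0.072  0.035 -0.022] gap 0.0949 grip 0.0 t 8.73
```

Settle, correct, and close.

Emit:
jog_arm --pt "1 -2 2 0 0" --pt "1 -2 2 0 0" --pt "-1 -2 2 0 0" --pt "-1 -2 2 0 0" --pt "-1 -2 2 0 0"

```text
time_s: 9.15
position: [0.4722, 0.0364, 0.0204]
eef_rot: [0.001, 0.774, 0.633, 0.001]
force: [-0.1, 0.7, 0.2]
finger_gap: 0.0802
grip_force: 0.0
```

Emit:
jog_arm --pt "-1 0 0 0 0" --pt "-1 0 0 0 0" --pt "-1 0 0 0 0" --pt "-1 0 0 0 0" --pt "-1 0 0 0 0"

```text
time_s: 9.57
position: [0.4709, 0.0363, 0.0191]
eef_rot: [-0.0, 0.774, 0.633, 0.0]
force: [-1.1, 0.4, 4.8]
finger_gap: 0.0637
grip_force: 44.9
```

```bash
python3 -c "
from h import *
to(.4697,.0343,.018,-11.7)"
```

```text
shift [-2.2 -0.8  1.1] turn 0.004 q6 0.16 tcp [0.4709 0.0363 0.0191] F [-1.11  0.37  4.84] Mo [-0.024  0.439 -0.041] gap 0.0637 grip 44.9 t 9.57
```

Emit:
jog_arm --pt "-1 0 0 -20 0" --pt "-1 0 0 -50 0" --pt "-1 0 0 -90 0" --pt "-1 0 0 -120 0" --pt "-1 0 0 -120 0"

```text
time_s: 9.98
position: [0.4749, 0.0362, 0.1452]
eef_rot: [0.004, 0.774, 0.633, 0.005]
force: [2.2, 0.4, -2.5]
finger_gap: 0.0637
grip_force: 44.9
```

Emit:
jog_arm --pt "-1 0 -40 0 0" --pt "-1 0 0 0 0" --pt "-1 0 40 0 0" --pt "-1 0 0 0 0" --pt "-1 0 -40 0 0"

```text
time_s: 10.4
position: [0.4311, 0.0437, 0.1309]
eef_rot: [-0.006, 0.775, 0.632, -0.007]
force: [-1.7, 0.3, -2.3]
finger_gap: 0.0634
grip_force: 44.9
```

Emit:
jog_arm --pt "-1 0 40 0 0" --pt "-1 0 80 0 0" --pt "-1 0 80 0 0" --pt "-1 0 80 0 0" --pt "-1 0 80 0 0"

```text
time_s: 10.82
position: [0.5092, 0.0283, 0.1367]
eef_rot: [-0.001, 0.774, 0.633, -0.001]
force: [0.1, 0.2, -4.2]
finger_gap: 0.0639
grip_force: 45.0
```

Emit:
jog_arm --pt "-1 0 0 0 0" --pt "-1 0 0 0 0" --pt "-1 0 0 0 0" --pt "-1 0 0 0 0" --pt "-1 0 0 0 0"

```text
time_s: 11.23
position: [0.51, 0.0284, 0.1388]
eef_rot: [0.0, 0.774, 0.633, 0.0]
force: [0.0, 0.0, -3.7]
finger_gap: 0.064
grip_force: 45.0
```

```bash
python3 -c "
from h import *
avg()"
```

```text
11.83 F [-0.22  0.49  3.82] Mo [ 0.0883 -0.0945  0.0132] sem [0.0096 0.009  0.011 ] tcp [0.51   0.0283 0.1387]
```

Emit:
jog_arm --pt "-1 0 -40 0 0" --pt "-1 0 -80 0 0" --pt "-1 0 -80 0 0" --pt "-1 0 -80 0 0" --pt "-1 0 -80 0 0"

```text
time_s: 12.25
position: [0.4319, 0.0443, 0.1391]
eef_rot: [0.001, 0.774, 0.633, 0.001]
force: [-0.5, 0.6, -3.6]
finger_gap: 0.0636
grip_force: 45.0
```

Emit:
jog_arm --pt "-1 0 0 0 0" --pt "-1 0 0 0 0" --pt "-1 0 0 0 0" --pt "-1 0 0 0 0" --pt "-1 0 0 0 0"

```text
time_s: 12.67
position: [0.432, 0.0441, 0.1387]
eef_rot: [-0.0, 0.774, 0.633, -0.0]
force: [-0.3, 0.5, -3.8]
finger_gap: 0.0639
grip_force: 45.0
```

```bash
python3 -c "
from h import *
avg(); to(.4709,.0363,.0191,-11.7)"
```

```text
13.27 F [-0.34 -0.07  3.74] Mo [ 0.0232 -0.0802 -0.004 ] sem [0.0068 0.0058 0.0084] tcp [0.4316 0.0442 0.1387]
shift [  0.   40.1 119.6] turn 0.004 q6 0.18 tcp [0.4316 0.0442 0.1387] F [-0.71 -0.46 -3.32] Mo [-0.041  0.064 -0.03 ] gap 0.064 grip 45.0 t 13.27
```

Case B shifts by +0.065, against about +0.07 expected for a loose slug. I'll repeat once to confirm.

Emit:
jog_arm --pt "-1 0 40 0 0" --pt "-1 0 80 0 0" --pt "-1 0 80 0 0" --pt "-1 0 80 0 0" --pt "-1 0 80 0 0"

```text
time_s: 13.68
position: [0.5098, 0.0283, 0.138]
eef_rot: [-0.001, 0.774, 0.633, -0.001]
force: [0.3, 0.1, -3.6]
finger_gap: 0.0637
grip_force: 45.0
```

Emit:
jog_arm --pt "-1 0 0 0 0" --pt "-1 0 0 0 0" --pt "-1 0 0 0 0" --pt "-1 0 0 0 0" --pt "-1 0 0 0 0"

```text
time_s: 14.1
position: [0.5098, 0.0284, 0.139]
eef_rot: [0.0, 0.774, 0.633, 0.0]
force: [-0.2, 0.3, -3.4]
finger_gap: 0.064
grip_force: 45.0
```

```bash
python3 -c "
from h import *
avg(20)"
```

```text
15.1 F [-0.09  0.02  3.84] Mo [ 0.0949 -0.079   0.0119] sem [0.0075 0.006  0.0092] tcp [0.51   0.0283 0.1386]
```

Emit:
jog_arm --pt "-1 0 -40 0 0" --pt "-1 0 -80 0 0" --pt "-1 0 -80 0 0" --pt "-1 0 -80 0 0" --pt "-1 0 -80 0 0"

```text
time_s: 15.52
position: [0.4319, 0.0443, 0.1392]
eef_rot: [0.001, 0.774, 0.633, 0.001]
force: [0.2, -0.0, -3.6]
finger_gap: 0.0639
grip_force: 45.0
```

Emit:
jog_arm --pt "-1 0 0 0 0" --pt "-1 0 0 0 0" --pt "-1 0 0 0 0" --pt "-1 0 0 0 0" --pt "-1 0 0 0 0"

```text
time_s: 15.93
position: [0.432, 0.0441, 0.1387]
eef_rot: [-0.0, 0.774, 0.633, -0.0]
force: [-0.2, -0.1, -3.8]
finger_gap: 0.0638
grip_force: 45.0
```

```bash
python3 -c "
from h import *
avg(20); to(.4709,.0363,.0191,-11.7)"
```

```text
16.93 F [0.12 0.12 3.69] Mo [ 0.0358 -0.0969 -0.0108] sem [0.006  0.0054 0.0082] tcp [0.4316 0.0442 0.1387]
shift [  0.   40.1 119.6] turn 0.004 q6 0.18 tcp [0.4316 0.0442 0.1387] F [-0.39 -0.06 -3.36] Mo [-0.052  0.029  0.009] gap 0.0636 grip 45.0 t 16.93
```

Repeated: the shift follows each throw, so B is the rattler. Carrying it to the mat.

```bash
python3 -c "
from h import *
to(.6403,-.0228,.17,-13.6)"
```

```text
shift [-24.2 217.8 -31.3] turn 0.037 q6 0.18 tcp [0.4316 0.0442 0.1387] F [-0.39 -0.06 -3.36] Mo [-0.052  0.029  0.009] gap 0.0636 grip 45.0 t 16.93
```

Emit:
jog_arm --pt "-1 -2 20 -10 0.01" --pt "-1 -5 50 -20 0.02" --pt "-1 -9 80 -30 0.035" --pt "-1 -12 110 -30 0.035" --pt "-1 -15 140 -30 0.035"

```text
time_s: 17.35
position: [0.5679, 0.0012, 0.1696]
eef_rot: [0.001, 0.785, 0.619, 0.001]
force: [-0.2, 0.1, -2.9]
finger_gap: 0.0636
grip_force: 45.0
```

Emit:
jog_arm --pt "-1 -2 25 0 0" --pt "-1 -4 48 0 0" --pt "-1 -6 65 0 0" --pt "-1 -7 75 0 0" --pt "-1 -7 77 0 0"

```text
time_s: 17.77
position: [0.6402, -0.0236, 0.1682]
eef_rot: [-0.0, 0.785, 0.619, -0.0]
force: [-0.6, -0.4, -3.8]
finger_gap: 0.0637
grip_force: 45.0
```

Emit:
jog_arm --pt "-1 0 0 0 0" --pt "-1 0 0 0 0" --pt "-1 0 0 0 0" --pt "-1 0 0 0 0" --pt "-1 0 0 0 0"

```text
time_s: 18.18
position: [0.6386, -0.0227, 0.1689]
eef_rot: [0.0, 0.785, 0.619, 0.0]
force: [-0.5, -0.2, -4.6]
finger_gap: 0.064
grip_force: 45.0
```

```bash
python3 -c "
from h import *
to(.6403,-.0228,.17,-13.6)
cv2.imwrite('pics/s2.png',cv2.resize(optics.snapshot('scene')[90:300,150:410,::-1],None,fx=2.8,fy=2.8))
im=optics.snapshot('top'); hsv=cv2.cvtColor(im,cv2.COLOR_RGB2HSV); lab=(hsv[...,2]>165)&(hsv[...,1]<60)
print(rect('top',lab,.05,(216,225)),rect('top',lab,.05,(344,218)))"
```

```text
shift [ 0.3  1.7 -1.1] turn 0.003 q6 0.12 tcp [ 0.6386 -0.0227  0.1689] F [-0.53 -0.18 -4.6 ] Mo [-0.085  0.036  0.003] gap 0.064 grip 45.0 t 18.18
[439.8 204.8  35.4  29.2 -11.4] [ 451.3 -178.4   32.6   26.6   -0.7]
```

View pics/s2.png

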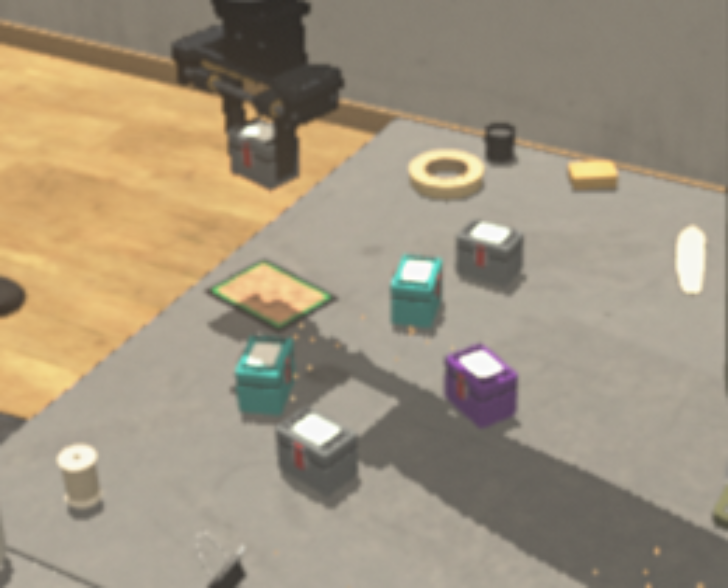

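The picture shows case B level in the gripper at crop (265,155), above the mat at (270,293). The silent case A at (317,450) and the unlifted case C at (490,250) stand upright in place.

```bash
python3 -c "
from bench import order
print(order.job_done())"
```

```text
the job is handed in; nothing more can be done
None
```

I handed the job in at about 18 s with the middle case gripped level about 17 cm over the mat's centre and in line with it; its balance shifted on both pairs of throws, the left case was silent and put back within 2 mm, and I never lifted the right one.

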